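# Finish the layer of coffee cartons on the serving board

## Robot

A 7-joint arm with a two-finger parallel gripper is mounted at the origin on the work surface. World frame = base frame: x ahead of the robot, y to its left, z up, the work surface at z = 0. Lengths are in m, angles in rad, forces in N, time in s.
With the tool pointing down it reaches from about 0.4 to 0.875 m from the base axis. Payload 6.5 kg.
Tool frame: the origin (TCP) lies midway between the tips of the shut fingers; the grasp point (between the pads) lies 19 mm behind it; z points along the fingers, y is the line along which they close (so a half turn about z gives the same grasp; the last joint's range is limited). The gripper opens to 85 mm and grips with 20 to 120 N. Pads are 22 mm wide; open, the fingers measure 114 mm over their backs; the gripper's body (76 mm by 85 mm) begins 54 mm behind the grasp point. The pads swing forward as they close: fully open they stand 13 mm farther back than shut.
Start: joints at [1.068, 0.536, -0.004, 1.538, 0.003, 1.067, -0.071], TCP at [0.275, -0.589, 0.231] pointing down, gripper open.
Joint ranges: [-2.7, 2.7], [-0.37, 2.16], [-1.27, 1.26], [0.24, 2.4], [-1.31, 4.45], [0.19, 1.91], [-2.76, 2.76]. Speed limits (rad/s): [2.39, 2.39, 3.14, 3.14, 3.14, 3.14, 3.14].

## Interface

Orientations are given as a unit quaternion [x, y, z, w].
In Python, from plant import bot gives the robot as it stands. The module is installed in compiled form; this text tells all that it offers.
- The arm moves only by the tool send_rows, never from a script. Its argument "rows" is a list that holds one entry, the list of rows, each a list of 4 numbers: the shift along the tool's x, y, z in cm, then the turn about the tool's z in degrees. In form: [[[tx, ty, tz, turn], ...]]. A call has exactly 10 rows; each row is the pose to reach, as a shift and turn from the pose commanded when the call began, along the tool's axes at that moment; what a row does not reach only later rows make up. A row lasts 1/8 s, in which the tool goes at most 62.5 mm and 10.7 degrees, less where a joint would pass 70% of its speed; a pose out of reach is approached as far as the arm can. A call with a gripper value outside its range is refused whole. "gripper" is the closure, from 0 (fully open) to 1 (shut), set as the call begins (left out, the last holds). The fingers move at their own pace and stop on an object; the grip force is fixed at half the most. Time passes only in rows, so rows that repeat a pose let the fingers close, or fill a call up. It gives the time, the measured TCP pose, the force, the opening and the grip force at its end, in the units of the state.
- bot.state(): the state, without advancing time (a new reading comes with each control period).
- bot.get_image(name): name is "scene" or "top"; returns the picture (400x640x3 uint8, blue, green, red); there is no depth.
- bot.camera_params(name): a dict with "fx", "fy", "cx", "cy" (pixels), "R" (3x3) and "t" (3): a world point X has camera coordinates R X + t. Camera axes: x right, y down, z forward; pixel columns grow to the right and rows downward; lengths in m; the calibration is good to about 2 mm. A picture is of the moment at which its call begins. camera_params takes no time and is no camera call.
- bot.close_job(): hands the job in; it is judged then, once.
The state is a dict: "time": time; "joints": joint angles; "qd": joint speeds; "tau": joint torques, N m; "eef_pos": TCP position; "tool_rot": TCP orientation; "ft_force": force on the tool from outside, world axes, zero at the start; "torque": the same for the moment, N m; "opening": finger opening in m; "gripper_force": force on a finger pad.
Only numpy, scipy, OpenCV 4.12 (cv2) and the standard library are available. Lean on these libraries where they do the work, as an engineer would, in place of code of your own. Each camera call takes 0.05 s, during which the arm holds its last target. There are 200 camera calls.

## Task

Five equal coffee-pod cartons make one flat interlocking layer in the fenced corner of the wooden board: two lie crosswise end to end along the back fence, and three stand side by side lengthwise in front of them. Three are already in place; add the two loose ones, one into the empty crosswise place at the back and one into the empty place in the middle of the front row, square and pushed up snug against their neighbours, all lying flat on the board. Leave the three set cartons in their places, tip no carton over, and leave everything else where it stands.

Things in the scene. Friction and masses are not known exactly. Their poses are not given: they have to be found in the camera images.
- board: Fixed pale wooden board lying on the counter, the pallet slab. Origin under the slab, x towards its back fence (away from the robot), y towards its left fence. Slab 12 mm thick (top at z 12 mm), x from -150 to 150 mm, y from -200 to 155 mm. Dark fences 12 mm thick rise 20 mm above the slab: the back fence's inner face is at x 138 mm (it runs from y -60 to 155 mm), the left fence's inner face at y 143 mm (it runs from x -20 to 150 mm). Its front and right sides are open.
- place_cross (a point): Point fixed on the board, axes as the board's: where the centre (half-way up) of the carton in the empty crosswise back place belongs, its long side along y. At board (109, 15, 37) mm. The place is a channel about 64 mm wide, open to the right (-y), between the back fence and the back end of set_right; a carton slid in to +y stops against the end of set_back (an end face at y about 58 mm).
- place_long (a point): Point fixed on the board, axes as the board's: where the centre (half-way up) of the carton in the empty middle place of the front row belongs, its long side along x. At board (38, 54, 37) mm. The place is a slot about 64 mm wide, open to the front (-x), between set_left and set_right; a carton slid in to +x stops against the sides of the two crosswise cartons (at x about 81 mm).
- set_back_mid (a point): Plain brown carton with a paper band, same as the other four: 84 (its x, long) x 56 (its y) x 50 mm high, about 0.16 kg, loose. The point is its centre, half-way up (25 mm above its underside). Set crosswise in the back left corner, at board (109, 100) mm, long side along the board's y.
- set_left_mid (a point): Plain brown carton with a paper band, same as the other four: 84 (its x, long) x 56 (its y) x 50 mm high, about 0.16 kg, loose. The point is its centre, half-way up (25 mm above its underside). Set at the left of the front row, at board (37, 114) mm, long side along the board's x.
- set_right_mid (a point): Plain brown carton with a paper band, same as the other four: 84 (its x, long) x 56 (its y) x 50 mm high, about 0.16 kg, loose. The point is its centre, half-way up (25 mm above its underside). Set at the right of the front row, at board (32, -6) mm, long side along the board's x.
- loose_a_mid (a point): Plain brown carton with a paper band, same as the other four: 84 (its x, long) x 56 (its y) x 50 mm high, about 0.16 kg, loose. The point is its centre, half-way up (25 mm above its underside). To be placed; starts askew on the free right part of the board, long side roughly along the board's y. Either loose carton may take either place.
- loose_b_mid (a point): Plain brown carton with a paper band, same as the other four: 84 (its x, long) x 56 (its y) x 50 mm high, about 0.16 kg, loose. The point is its centre, half-way up (25 mm above its underside). To be placed; starts askew on the free front part of the board, long side roughly along the board's x. Either loose carton may take either place.
- spice_jar: Small jar with a steel cap, 36 mm across, 55 mm high, near the board's front left corner; leave alone. Origin under it.
- spoon: Steel spoon with a wooden handle, 130 mm long, lying near the board's front right corner; leave alone.
- mug: White mug 80 mm across, 95 mm high on the counter to the left; leave alone. Origin under it.
- tea_carton: Larger carton, 120 x 65 x 75 mm high, on the counter to the right: not part of the layer, leave alone. Origin under it.
- sugar_jar: Jar 80 mm across, 130 mm high, on the counter to the right; leave alone. Origin under it.
- syrup: Amber bottle 64 mm across, 200 mm high, on the counter at the back left; leave alone. Origin under it.
There are look-alikes about, which are no part of the job. Leave any turquoise or yellow look-alike of the part that bears set_back_mid alone.

How it is judged:
By the outcome, as a careful person would: the job done as asked, in the order asked, and still so for the second after the job is handed in, with the robot touching nothing.
It also fails if it takes over 67 s, if anything falls off the work surface, if the arm or the gripper's body presses on something with over 40 N, if the wrist force passes 120 N, or if a joint passes its speed limit or range.

## Working session

There is one attempt and no reset: what is moved stays moved. The work goes in short steps, Python scripts to look and compute and a tool call to move; the robot and the scene stay as the last step left them, time stands still between calls to the robot, and variables do not carry over. Pictures are saved under pics/ and viewed, at most 10 in all, crops included, and the job is handed in when it is done.

Besides the shell and the picture viewer there is one more tool, called after ">>>" by a JSON object that holds its "op" and its "data". send_rows: Moves the arm, as the interface text tells. Its arguments: {"type":"object","properties":{"rows":{"type":"array","items":{"type":"array","items":{"type":"array","items":{"type":"number"}}}},"gripper":{"type":"number"}},"required":["rows"]}

```bash
mkdir -p pics; python3 - <<'E'
from plant import bot
import cv2,numpy as np
for n in("scene","top"):
    cv2.imwrite(f"pics/{n}0.png",bot.get_image(n)); p=bot.camera_params(n)
    print(n,p["fx"],p["cx"],p["cy"],np.round(p["R"],3).tolist(),np.round(p["t"],3))
s=bot.state();print(s["time"],s["eef_pos"],s["tool_rot"],s["opening"])
E
```

```text
scene 401.39398614287927 322.0675721219819 198.18796077451327 [[-0.719, 0.695, -0.009], [0.517, 0.526, -0.675], [-0.464, -0.491, -0.738]] [ 0.351 -0.198  1.453]
top 456.02604386342216 315.3971742042842 201.1744109592129 [[0.015, -1.0, -0.006], [-0.997, -0.015, -0.078], [0.078, 0.008, -0.997]] [-0.011  0.486  1.404]
0.1 [ 0.27471173 -0.58846708  0.23048787] [ 9.76238542e-01  2.16697209e-01 -2.38941274e-04 -7.55810820e-04] 0.08590127810989921
```

View pics/top0.png

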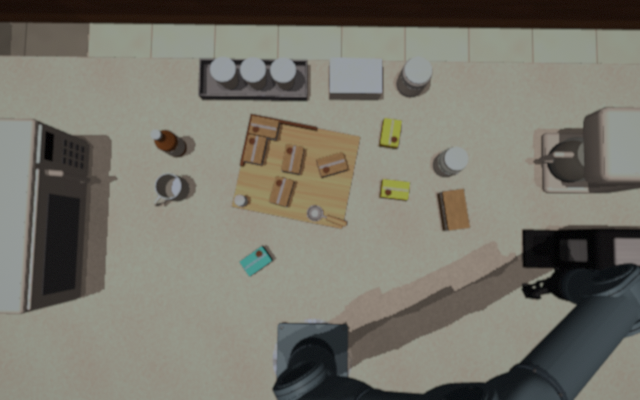

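View pics/scene0.png

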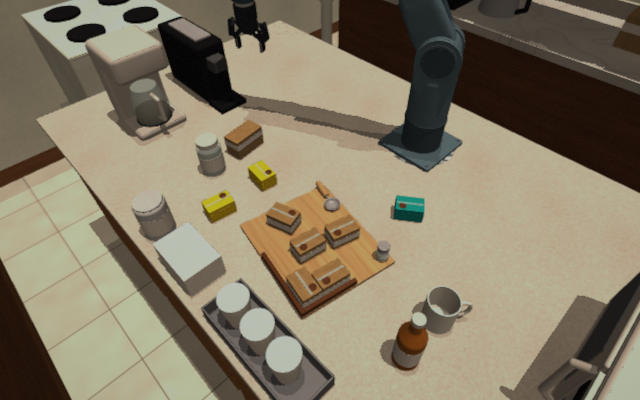

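The top view shows the board at about (232-360, 115-228), with set cartons near (264,128), (255,149) and (292,159). The loose cartons are at (332,165) and (283,191). I'll enlarge both views to pick out edges.

```bash
python3 - <<'E'
import cv2,numpy as np
t=cv2.imread("pics/top0.png")[105:240,222:372]; s=cv2.imread("pics/scene0.png")[175:315,235:400]
t=cv2.resize(t,None,fx=5,fy=4.4,interpolation=cv2.INTER_CUBIC)
t=cv2.resize(cv2.imread("pics/top0.png")[107:237,225:365],None,fx=4.6,fy=4.6,interpolation=cv2.INTER_CUBIC)
cv2.imwrite("pics/topz.png",cv2.convertScaleAbs(t,alpha=1.6))
s=cv2.resize(s,None,fx=4.2,fy=4.2,interpolation=cv2.INTER_CUBIC);cv2.imwrite("pics/scz.png",cv2.convertScaleAbs(s,alpha=1.4))
hsv=cv2.cvtColor(cv2.imread("pics/top0.png"),cv2.COLOR_BGR2HSV)
for p in [(300,135),(332,170),(340,200),(328,163),(292,155),(283,190),(262,122),(240,165),(220,215),(290,148),(255,210)]: print(p,hsv[p[1],p[0]])
E
```

```text
(300, 135) [ 19 101 147]
(332, 170) [ 16 121 133]
(340, 200) [ 18 101 149]
(328, 163) [ 14  68 136]
(292, 155) [ 10  23 133]
(283, 190) [ 15  94 133]
(262, 122) [ 16 120 128]
(240, 165) [ 15  74 107]
(220, 215) [ 28  22 150]
(290, 148) [ 11 146  96]
(255, 210) [ 21  83 147]
```

View pics/topz.png

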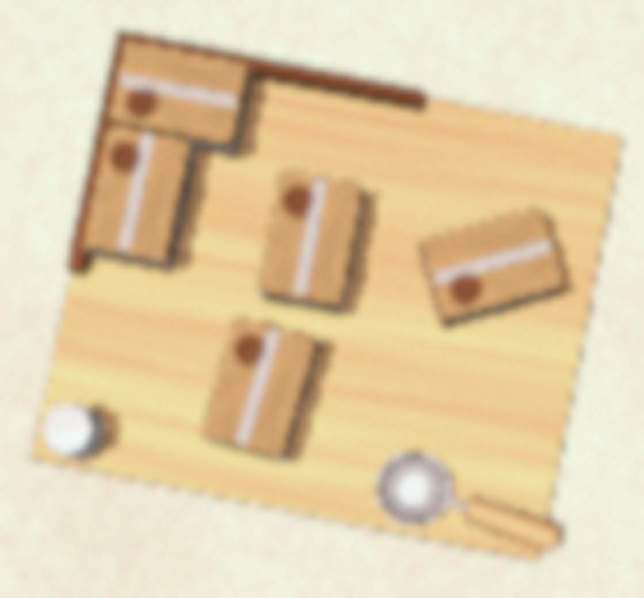

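View pics/scz.png

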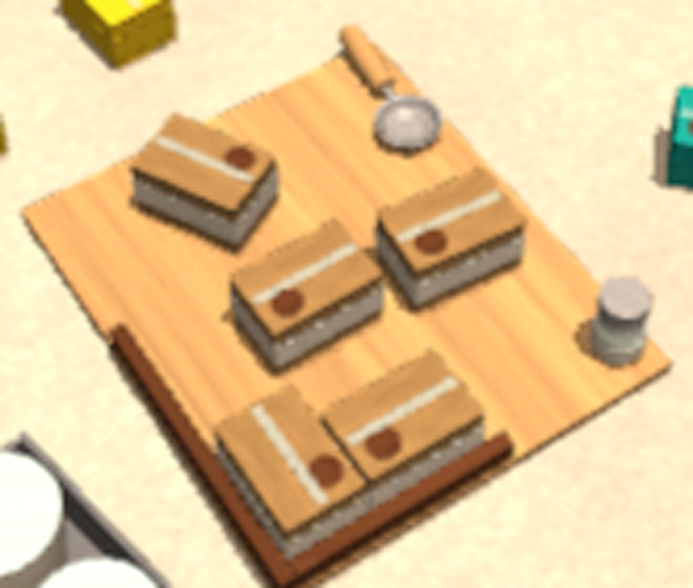

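The enlarged top view gives the board corners at zoom (624,138), (32,460) and (540,558), with loose_a's top around (418-570, 209-325) and loose_b's around (207-315, 320-455). The scene zoom shows the same layout. Next I cast rays from these corners onto the known heights.

```bash
cat > h.py <<'E'
from plant import bot
import numpy as np,cv2
def ray(cam,px,z):
    p=bot.camera_params(cam);px=np.atleast_2d(np.array(px,float));R=np.array(p["R"]);t=np.array(p["t"])
    d=np.c_[(px[:,0]-p["cx"])/p["fx"],(px[:,1]-p["cy"])/p["fy"],np.ones(len(px))]@R
    C=-R.T@t; return (C+d*((z-C[2])/d[:,2])[:,None])[:,:2]
def fit(local,world):  # 2D rigid
    a=local-local.mean(0);b=world-world.mean(0)
    th=np.arctan2((a[:,0]*b[:,1]-a[:,1]*b[:,0]).sum(),(a*b).sum())
    R=np.array([[np.cos(th),-np.sin(th)],[np.sin(th),np.cos(th)]])
    t=world.mean(0)-R@local.mean(0); return th,R,t,world-(local@R.T+t)
E
cat > m.py <<'E'
from h import *
T=lambda l:np.array(l)/4.6-.4+[225,107]
S=lambda l:np.array(l)/4.2-.4+[235,175]
w=np.vstack([ray("top",T([[624,138],[32,460],[540,558]]),.012),ray("top",T([[120,32]]),.032),
  ray("scene",S([[25,210],[670,365]]),.012)])
l=np.array([[.15,-.2],[-.15,.155],[-.15,-.2],[.15,.155],[.15,-.2],[-.15,.155]])
th,R,t,r=fit(l,w);print("board",np.degrees(th),t.round(4));print((r*1000).round(1).tolist())
top=dict(a=[[418,241],[543,209],[568,285],[443,320]],b=[[235,320],[315,340],[285,455],[207,437]],
 right=[[280,170],[357,185],[342,308],[262,295]],left=[[115,125],[192,140],[170,262],[90,248]],back=[[120,40],[250,65],[235,148],[110,122]])
sc=dict(a=[[135,172],[178,114],[275,158],[240,208]],b=[[480,170],[525,218],[420,270],[377,212]],right=[[335,222],[382,268],[277,330],[232,285]])
for nm,cam,d,F in(("top","top",top,T),("sc","scene",sc,S)):
  for k,v in d.items():
    q=ray(cam,F(v),.062); c=q.mean(0); (_,wh,_)=cv2.minAreaRect((q*1000).astype(np.float32))
    s=[np.linalg.norm(q[i]-q[(i+1)%4])*1000 for i in range(4)]
    e=(q[1]-q[0]+q[2]-q[3]) if s[0]>s[1] else (q[2]-q[1]+q[3]-q[0])
    a=np.degrees(np.arctan2(e[1],e[0]))
    print(nm,k,c.round(4),"ang",round((a+90)%180-90,1),np.round(s),"board mm",((c-t)@R*1000).round(1))
for n,p in(("cross",(109,15)),("long",(38,54))):print(n,(R@(np.array(p)/1000)+t).round(4))
E
python3 m.py
```

```text
board -10.630981192517176 [0.584  0.0813]
[[-0.9, -0.1], [0.1, -2.5], [4.1, -0.7], [-2.1, -2.5], [-3.4, 4.9], [2.2, 0.9]]
top a [ 0.5968 -0.0525] ang -74.1 [86. 53. 86. 55.] board mm [  37.3 -129.1]
top b [0.512  0.0997] ang -12.8 [55. 79. 53. 80.] board mm [-74.2   4.8]
top right [0.6114 0.0688] ang -6.4 [52. 83. 54. 85.] board mm [29.2 -7.2]
top left [0.6405 0.1814] ang -9.3 [52. 83. 54. 84.] board mm [ 37.1 108.8]
top back [0.7083 0.1585] ang 79.3 [89. 57. 85. 56.] board mm [108.   98.8]
sc a [ 0.5955 -0.0465] ang -71.1 [59. 81. 49. 80.] board mm [  34.9 -123.4]
sc b [0.5104 0.1034] ang -14.9 [50. 82. 55. 79.] board mm [-76.4   8.2]
sc right [0.6113 0.072 ] ang -7.1 [49. 82. 46. 83.] board mm [28.5 -4. ]
cross [0.6939 0.0759]
long [0.6313 0.1273]
```

```bash
cat > go.py <<'E'
import sys;from h import *
def go(x,y,z,yaw):
    s=bot.state();X,Y,Z,W=s["tool_rot"];R=np.array([[1-2*(Y*Y+Z*Z),2*(X*Y-Z*W),2*(X*Z+Y*W)],[2*(X*Y+Z*W),1-2*(X*X+Z*Z),2*(Y*Z-X*W)],[2*(X*Z-Y*W),2*(Y*Z+X*W),1-2*(X*X+Y*Y)]])
    cur=np.degrees(np.arctan2(R[1,0],R[0,0])); d=R.T@(np.array([x,y,z])-s["eef_pos"])*100
    print("t",round(s["time"],2),"at",np.round(s["eef_pos"],4),"yaw",round(cur,1),"open",round(s["opening"],4),"F",np.round(s["ft_force"],1),"-> rows",d.round(2),"turn",round(-((yaw-cur+180)%360-180),1))
if __name__=="__main__":go(*map(float,sys.argv[1:]))
E
python3 go.py .604 -.077 .16 107
```

```text
t 0.1 at [ 0.2747 -0.5885  0.2305] yaw 25.0 open 0.0859 F [ 0.7  0.1 -0. ] -> rows [ 51.48 -32.4    7.09] turn -82.0
```

>>> {"op": "send_rows", "data": {"rows": [[[4, -2.5, 0, -6], [9, -6, 0, -14], [14.5, -9, 0, -22], [20, -12.5, 0, -31], [25.5, -16, 0, -40], [31, -19.5, 0, -49], [36.5, -23, 0, -58], [42, -26.5, 0, -67], [47, -29.5, 0, -75], [51.5, -32.4, 0, -82]]], "gripper": 0}}

```text
time: 1.35
eef_pos: [0.605, -0.0764, 0.231]
tool_rot: [0.593, 0.805, -0.0, -0.0]
ft_force: [1.4, 0.1, -0.7]
opening: 0.0852
gripper_force: 0.0
```

```bash
python3 - <<'E'
from go import *
cv2.imwrite("pics/t1.png",bot.get_image("top"))
E
python3 go.py .604 -.077 .030 107
```

```text
t 1.4 at [ 0.6086 -0.0653  0.2315] yaw 108.1 open 0.0854 F [2.9 8.1 1.7] -> rows [-1.09 -0.92 20.14] turn 1.1
```

>>> {"op": "send_rows", "data": {"rows": [[[0, 0, 1, 0], [0, 0, 4, 0], [0, 0, 8, 0], [0, 0, 12, 0], [0, 0, 15, 0], [0, 0, 17, 0], [0, 0, 18.5, 0], [0, 0, 19.5, 0], [0, 0, 20, 0], [0, 0, 20, 0]]]}}

```text
time: 2.65
eef_pos: [0.6045, -0.0779, 0.0315]
tool_rot: [0.595, 0.804, 0.0, 0.0]
ft_force: [-0.1, 0.4, -0.2]
opening: 0.0856
gripper_force: 0.0
```

```bash
python3 - <<'E'
from go import *
a=bot.get_image("top")[107:237,225:365];b=bot.get_image("scene")[175:315,235:400]
f=lambda i:cv2.convertScaleAbs(cv2.resize(i,(390,int(390*i.shape[0]/i.shape[1])),interpolation=cv2.INTER_CUBIC)[:330],alpha=1.4)
cv2.imwrite("pics/d1.png",np.hstack([f(a),f(b)]))
E
python3 go.py .604 -.077 .030 107
```

```text
t 2.75 at [ 0.6048 -0.0779  0.0319] yaw 107.0 open 0.0852 F [ 0.6  0.7 -0.5] -> rows [ 0.11 -0.05  0.19] turn 0.0
```

View pics/d1.png

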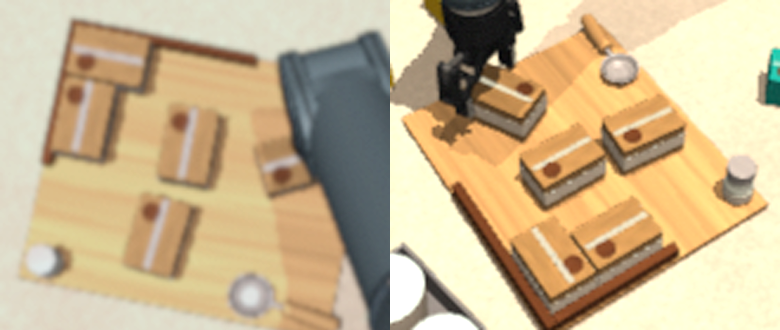

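The fingers straddle the far-right end of loose_a, at about (490,90) in the right half. Close and lift slightly.

>>> {"op": "send_rows", "data": {"rows": [[[0, 0, 0, 0], [0, 0, 0, 0], [0, 0, 0, 0], [0, 0, 0, 0], [0, 0, 0, 0], [0, 0, 0, 0], [0, 0, 0, 0], [0, 0, -0.3, 0], [0, 0, -0.6, 0], [0, 0, -0.6, 0]]], "gripper": 1}}

```text
time: 4.0
eef_pos: [0.6042, -0.0779, 0.0373]
tool_rot: [0.595, 0.804, -0.0, -0.0]
ft_force: [-0.1, 0.1, -2.1]
opening: 0.0554
gripper_force: 63.9
```

```bash
python3 - <<'E'
from go import *
a=bot.get_image("top")[107:237,225:365];b=bot.get_image("scene")[175:315,235:400]
f=lambda i:cv2.convertScaleAbs(cv2.resize(i,(390,int(390*i.shape[0]/i.shape[1])),interpolation=cv2.INTER_CUBIC)[:330],alpha=1.4)
cv2.imwrite("pics/d2.png",np.hstack([f(a),f(b)]))
# board estimate adjusted by set cartons
th=np.radians(-10.4);R=np.array([[np.cos(th),-np.sin(th)],[np.sin(th),np.cos(th)]])
B=np.array([[.037,.114],[.032,-.006],[.109,.100]]);W=np.array([[.6405,.1814],[.6114,.0698],[.7083,.1585]])
t1=(W-B@R.T);print(t1.round(4),t1.mean(0))
E
python3 go.py .604 -.077 .030 107
```

```text
[[0.5835 0.076 ]
 [0.581  0.0815]
 [0.583  0.0798]] [0.58252543 0.07908318]
t 4.1 at [ 0.6041 -0.0779  0.0371] yaw 107.0 open 0.0552 F [-0.5  0.1 -2.1] -> rows [0.09 0.02 0.71] turn 0.0
```

View pics/d2.png

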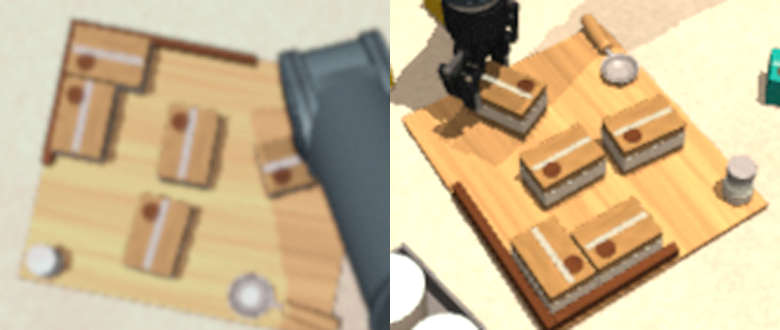

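Grip is good: opening 55 mm, carton lifted, about 2 N of weight. Next I check the channel walls in the adjusted board frame.

```bash
cat >> h.py <<'E'
th=np.radians(-10.4);RB=np.array([[np.cos(th),-np.sin(th)],[np.sin(th),np.cos(th)]]);TB=np.array([.583,.080])
b2w=lambda p:RB@(np.array(p)/1000)+TB
w2b=lambda q:((q-TB)@RB*1000)
T=lambda l:np.array(l)/4.6-.4+[225,107]
S=lambda l:np.array(l)/4.2-.4+[235,175]
E
python3 - <<'E'
from go import *
print("fence in",w2b(ray("top",T([[255,76],[424,108]]),.032)).round(1).tolist(),"out",w2b(ray("top",T([[252,62],[427,93]]),.032)).round(1).tolist())
print("right back edge",w2b(ray("top",T([[280,170],[357,185]]),.062)).round(1).tolist(),"sc",w2b(ray("scene",S([[277,330],[232,285]]),.062)).round(1).tolist())
print("fence sc in top",w2b(ray("scene",S([[125,325],[218,455]]),.032)).round(1).tolist(), "back end top/sc",w2b(ray("top",T([[250,65],[235,148]]),.062)).round(1).tolist(),w2b(ray("scene",S([[287,387],[218,430]]),.062)).round(1).tolist())
for p in[(107,-115),(108,-42)]:go(*b2w(p),.036,79.6)
E
```

```text
fence in [[137.7, 56.3], [138.3, -61.1]] out [[146.8, 60.2], [148.9, -61.1]]
right back edge [[71.7, 23.1], [71.8, -29.1]] sc [[67.5, 22.6], [73.3, -23.3]]
fence sc in top [[138.1, -54.7], [136.2, 62.6]] back end top/sc [[137.4, 57.0], [80.4, 55.5]] [[84.4, 61.8], [134.7, 64.4]]
t 4.1 at [ 0.6041 -0.0779  0.0371] yaw 107.0 open 0.0552 F [-0.5  0.1 -2.1] -> rows [0.58 6.81 0.11] turn 27.4
t 4.1 at [ 0.6041 -0.0779  0.0371] yaw 107.0 open 0.0552 F [-0.5  0.1 -2.1] -> rows [ 7.01 10.26  0.11] turn 27.4
```

>>> {"op": "send_rows", "data": {"rows": [[[0, 0.8, 0, 3], [0.1, 2, 0, 8], [0.2, 3.3, 0, 14], [0.3, 4.6, 0, 19], [0.4, 5.6, 0, 23], [0.5, 6.3, 0, 26], [0.6, 6.8, 0, 27.4], [0.6, 6.8, 0, 27.4], [0.6, 6.8, 0, 27.4], [0.6, 6.8, 0, 27.4]]]}}

```text
time: 5.35
eef_pos: [0.6672, -0.0526, 0.0372]
tool_rot: [0.768, 0.64, -0.0, -0.0]
ft_force: [-0.9, 0.1, -2.4]
opening: 0.0549
gripper_force: 63.6
```

```bash
cat > look.py <<'E'
from go import *
def look(n):
    a=bot.get_image("top")[107:237,225:365];b=bot.get_image("scene")[175:315,235:400]
    f=lambda i,w:cv2.convertScaleAbs(cv2.resize(i,(w,int(w*i.shape[0]/i.shape[1])),interpolation=cv2.INTER_CUBIC)[:360],alpha=1.4)
    cv2.imwrite(f"pics/{n}.png",np.hstack([f(a,387),f(b,413)[:359]]))
E
python3 - <<'E'
from look import *
look("d3")
print(w2b(bot.state()["eef_pos"][:2]))
go(*b2w((108,-48)),.036,79.6)
E
```

```text
Traceback (most recent call last):
  File "look.py", line 5, in look
    cv2.imwrite(f"pics/{n}.png",np.hstack([f(a,387),f(b,413)[:359]]))
                                ~~~~~~~~~^^^^^^^^^^^^^^^^^^^^^^^^^^^
ValueError: all the input array dimensions except for the concatenation axis must match exactly, but along dimension 0, the array at index 0 has size 359 and the array at index 1 has size 350
```

```bash
sed -i 's/\[:360\]/[:345]/; s/\[:359\]//' look.py
python3 - <<'E'
from look import *
look("d3")
print(w2b(bot.state()["eef_pos"][:2]))
go(*b2w((108,-48)),.036,79.6)
E
```

```text
[ 106.9944545  -114.93567689]
t 5.55 at [ 0.6675 -0.0524  0.0373] yaw 79.6 open 0.0547 F [ 0.2 -0.1 -1.9] -> rows [6.69 0.1  0.13] turn 0.0
```

View pics/d3.png

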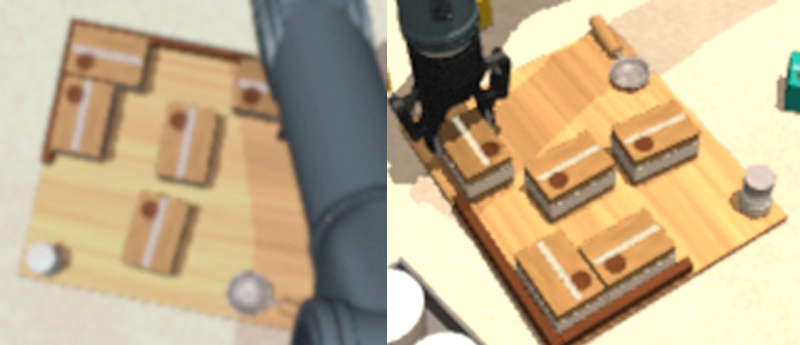

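The carton is at the channel mouth, aligned: its left end is near (237,80) in the left half, clear of set_right. Slide in to TCP board y about -50, lower and release.

```bash
python3 - <<'E'
from look import *
print(w2b(ray("top",np.array([[240,57],[233,105]])/2.764-.4+[225,107],.068)).round(1))
E
```

```text
[[135.5 -45.2]
 [ 81.3 -48.1]]
```

>>> {"op": "send_rows", "data": {"rows": [[[0.5, 0, 0, 0], [1.3, 0, 0, 0], [2.2, 0, 0, 0], [3.2, 0.05, 0, 0], [4.2, 0.05, 0, 0], [5.2, 0.1, 0, 0], [6, 0.1, 0, 0], [6.5, 0.1, 0, 0], [6.5, 0.1, 0.3, 0], [6.5, 0.1, 0.55, 0]]]}}

```text
time: 6.8
eef_pos: [0.6801, 0.0109, 0.0321]
tool_rot: [0.768, 0.64, -0.0, 0.0]
ft_force: [-6.9, -1.3, 19.8]
opening: 0.0551
gripper_force: 66.4
```

>>> {"op": "send_rows", "data": {"rows": [[[0, 0, 0, 0], [0, 0, -0.1, 0], [0, 0, -0.1, 0], [0, 0, -0.1, 0], [0, 0, -1, 0], [0, 0, -3, 0], [0, 0, -5, 0], [-1, 0, -6, 0], [-3, 0, -6, 0], [-4, 0, -6, 0]]], "gripper": 0}}

```text
time: 8.05
eef_pos: [0.6721, -0.0314, 0.0911]
tool_rot: [0.769, 0.639, -0.001, 0.0]
ft_force: [-0.2, -0.2, 0.8]
opening: 0.0856
gripper_force: 0.0
```

```bash
python3 - <<'E'
from look import *
print(w2b(bot.state()["eef_pos"][:2]))
go(*b2w((108,-92)),.024,79.6)
E
```

```text
[107.71449088 -93.50115618]
t 8.05 at [ 0.6721 -0.0314  0.0911] yaw 79.5 open 0.0856 F [-0.2 -0.2  0.8] -> rows [0.16 0.04 6.71] turn -0.1
```

>>> {"op": "send_rows", "data": {"rows": [[[0, 0, 0, 0], [0, 0, 0, 0], [0, 0, 0, 0], [0, 0, 0.5, 0], [0, 0, 2, 0], [0, 0, 4, 0], [0, 0, 5.5, 0], [0, 0, 6.4, 0], [0, 0, 6.7, 0], [0, 0, 6.7, 0]]], "gripper": 1}}

```text
time: 9.3
eef_pos: [0.6733, -0.0278, 0.0249]
tool_rot: [0.768, 0.64, 0.0, 0.0]
ft_force: [0.3, 0.0, 0.5]
opening: -0.0001
gripper_force: 0.0
```

```bash
python3 - <<'E'
from look import *
print(w2b(bot.state()["eef_pos"][:2]))
go(*b2w((108,-37)),.024,79.6)
E
```

```text
[108.2515267  -89.71905348]
t 9.3 at [ 0.6733 -0.0278  0.0249] yaw 79.6 open -0.0001 F [0.3 0.  0.5] -> rows [ 5.27 -0.02  0.09] turn 0.0
```

>>> {"op": "send_rows", "data": {"rows": [[[0.5, 0, 0, 0], [1.1, 0, 0, 0], [1.7, 0, 0, 0], [2.2, 0, 0, 0], [2.7, 0, 0, 0], [3.2, 0, 0, 0], [3.7, 0, 0, 0], [4.1, 0, 0, 0], [4.4, 0, 0, 0], [4.6, 0, 0, 0]]]}}

```text
time: 10.55
eef_pos: [0.6813, 0.0176, 0.0248]
tool_rot: [0.768, 0.64, -0.0, -0.0]
ft_force: [0.3, -2.0, 2.1]
opening: 0.0
gripper_force: 1.2
```

>>> {"op": "send_rows", "data": {"rows": [[[0.05, 0, 0, 0], [0.1, 0, 0, 0], [0.15, 0, 0, 0], [0.2, 0, 0, 0], [0.25, 0, 0, 0], [0.3, 0, 0, 0], [0.35, 0, 0, 0], [0.4, 0, 0, 0], [0.4, 0, 0, 0], [0.4, 0, 0, 0]]]}}

```text
time: 11.8
eef_pos: [0.682, 0.0216, 0.0247]
tool_rot: [0.768, 0.64, 0.0, -0.0]
ft_force: [-0.0, -1.7, 0.1]
opening: 0.0003
gripper_force: 0.6
```

>>> {"op": "send_rows", "data": {"rows": [[[0.03, 0, 0, 0], [0.06, 0, 0, 0], [0.1, 0, 0, 0], [0.13, 0, 0, 0], [0.16, 0, 0, 0], [0.2, 0, 0, 0], [0.2, 0, 0, 0], [0.2, 0, 0, 0], [0.2, 0, 0, 0], [0.2, 0, 0, 0]]]}}

```text
time: 13.05
eef_pos: [0.6824, 0.0235, 0.0247]
tool_rot: [0.768, 0.64, 0.0, -0.0]
ft_force: [-0.3, -1.0, -0.3]
opening: 0.0005
gripper_force: 0.3
```

```bash
python3 - <<'E'
from look import *
s=bot.state();print(w2b(s["eef_pos"][:2]),s["ft_force"])
look("d4")
E
```

```text
[107.97728207 -37.61883853] [-0.30895941 -0.96436572 -0.31804139]
```

View pics/d4.png

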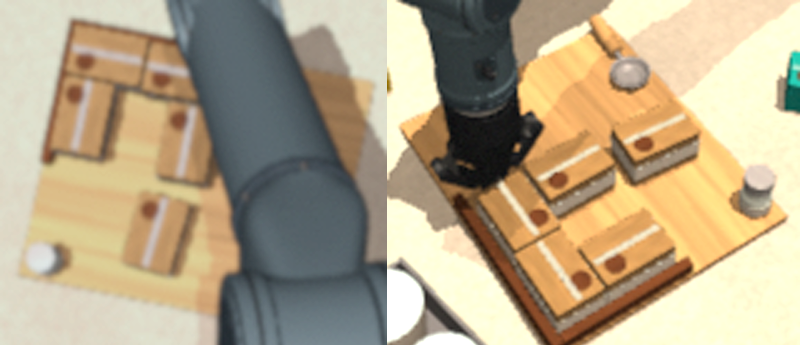

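The carton sits against the back fence, with its left end at about (147,62) in the left half, practically touching set_back. A few more millimetres should bring a force rise at contact.

>>> {"op": "send_rows", "data": {"rows": [[[0.03, 0, 0, 0], [0.06, 0, 0, 0], [0.1, 0, 0, 0], [0.13, 0, 0, 0], [0.15, 0, 0, 0], [0.15, 0, 0, 0], [0.15, 0, 0, 0], [0.15, 0, 0, 0], [0.15, 0, 0, 0], [0.15, 0, 0, 0]]]}}

```text
time: 14.4
eef_pos: [0.6827, 0.0249, 0.0248]
tool_rot: [0.768, 0.64, 0.0, -0.0]
ft_force: [0.0, -1.3, -0.9]
opening: -0.0001
gripper_force: 0.2
```

>>> {"op": "send_rows", "data": {"rows": [[[0.03, 0, 0, 0], [0.06, 0, 0, 0], [0.1, 0, 0, 0], [0.13, 0, 0, 0], [0.15, 0, 0, 0], [0.15, 0, 0, 0], [0.15, 0, 0, 0], [0.15, 0, 0, 0], [0.15, 0, 0, 0], [0.15, 0, 0, 0]]]}}

```text
time: 15.65
eef_pos: [0.683, 0.0262, 0.0248]
tool_rot: [0.768, 0.64, -0.0, 0.0]
ft_force: [-1.6, -2.9, 1.5]
opening: 0.0001
gripper_force: 1.2
```

```bash
python3 - <<'E'
from look import *
s=bot.state();print(w2b(s["eef_pos"][:2]),s["ft_force"])
i=bot.get_image("top");g=cv2.cvtColor(i,cv2.COLOR_BGR2GRAY)
# gray profile along board y at x=100..122, z=.062 (top surface); band brighter, gap dark
p=bot.camera_params("top")
for x in (92,97,120,128):
  ys=np.arange(40,76,2.);W=np.array([[*b2w((x,y)),.062] for y in ys])@np.array(p["R"]).T+p["t"]
  u=(W[:,0]/W[:,2]*p["fx"]+p["cx"]).astype(np.float32)[None];v=(W[:,1]/W[:,2]*p["fy"]+p["cy"]).astype(np.float32)[None]
  print(x,cv2.remap(g,u,v,cv2.INTER_CUBIC)[0])
print(ys)
E
```

```text
[108.04947586 -34.91463665] [-1.64960528 -2.91695587  1.45553399]
92 [ 64  66  68  76  90 103 113 116 115 112 110 111 113 115 115 114 115 115]
97 [ 64  63  64  73  84 100 110 113 110 106 106 109 112 112 111 111 111 111]
120 [110 114 115 116 116 116 116 115 112 108 107 109 112 114 114 114 114 114]
128 [100 103 107 111 112 113 112 109 104 100 103 109 111 112 112 110 111 111]
[40. 42. 44. 46. 48. 50. 52. 54. 56. 58. 60. 62. 64. 66. 68. 70. 72. 74.]
```

Force is rising and the seam is only a faint dip. One more small push, then back off and lift.

>>> {"op": "send_rows", "data": {"rows": [[[0.03, 0, 0, 0], [0.06, 0, 0, 0], [0.1, 0, 0, 0], [0.1, 0, 0, 0], [0.1, 0, 0, 0], [0.1, 0, 0, 0], [0.1, 0, 0, 0], [0.1, 0, 0, 0], [0.1, 0, 0, 0], [0.1, 0, 0, 0]]]}}

```text
time: 16.95
eef_pos: [0.6832, 0.0271, 0.0248]
tool_rot: [0.768, 0.64, -0.0, 0.0]
ft_force: [0.8, -4.6, 1.6]
opening: -0.0003
gripper_force: 2.1
```

>>> {"op": "send_rows", "data": {"rows": [[[-0.5, 0, 0, 0], [-1.5, 0, 0, 0], [-2.5, 0, 0, 0], [-2.5, 0, -1.5, 0], [-2.5, 0, -4, 0], [-2.5, 0, -7, 0], [-2.5, 0, -10, 0], [-2.5, 0, -12, 0], [-2.5, 0, -13, 0], [-2.5, 0, -13, 0]]], "gripper": 0}}

```text
time: 18.2
eef_pos: [0.6788, 0.0026, 0.155]
tool_rot: [0.768, 0.64, 0.0, 0.0]
ft_force: [0.2, 1.1, 0.2]
opening: 0.0855
gripper_force: 0.0
```

```bash
python3 - <<'E'
from look import *
print("jar",ray("top",T([[68,430]]),.067).round(3),"spoon bowl",ray("top",T([[413,487],[380,487],[413,520]]),.02).round(3).tolist())
go(.484,.1075,.155,166.5); print(bot.state()["joints"])
E
```

```text
jar [[0.482 0.225]] spoon bowl [[0.45, -0.001], [0.45, 0.021], [0.428, -0.002]]
t 18.2 at [0.6788 0.0026 0.155 ] yaw 79.6 open 0.0855 F [0.2 1.1 0.2] -> rows [ 6.810e+00 -2.105e+01 -1.000e-02] turn -86.9
[ 0.1153415   0.68329461 -0.28418568  1.50122562  0.21382666  0.98714641
 -0.40753035]
```

>>> {"op": "send_rows", "data": {"rows": [[[0.5, -1.5, 0, -6], [1.2, -3.7, 0, -15], [2, -6, 0, -25], [2.8, -8.7, 0, -35], [3.6, -11.3, 0, -45], [4.4, -13.8, 0, -55], [5.2, -16.3, 0, -65], [6, -18.6, 0, -75], [6.5, -20.2, 0, -82], [6.8, -21, 0, -87]]]}}

```text
time: 19.45
eef_pos: [0.4826, 0.1076, 0.1537]
tool_rot: [0.114, 0.993, -0.0, -0.001]
ft_force: [0.3, -0.7, -0.1]
opening: 0.0854
gripper_force: 0.0
```

>>> {"op": "send_rows", "data": {"rows": [[[0, 0, 0, 0], [0, 0, 0, 0], [0, 0, 1.5, 0], [0, 0, 4, 0], [0, 0, 7, 0], [0, 0, 9.5, 0], [0, 0, 11.5, 0], [0, 0, 12.4, 0], [0, 0, 12.4, 0], [0, 0, 12.4, 0]]]}}

```text
time: 20.7
eef_pos: [0.4849, 0.1076, 0.0314]
tool_rot: [0.116, 0.993, 0.0, 0.001]
ft_force: [0.6, 0.1, 0.6]
opening: 0.0853
gripper_force: 0.0
```

```bash
python3 - <<'E'
from look import *
go(.484,.1075,.03,166.5); look("d5")
E
```

```text
t 20.7 at [0.4849 0.1076 0.0314] yaw 166.6 open 0.0853 F [0.6 0.1 0.6] -> rows [ 0.09 -0.03  0.14] turn 0.1
```

View pics/d5.png

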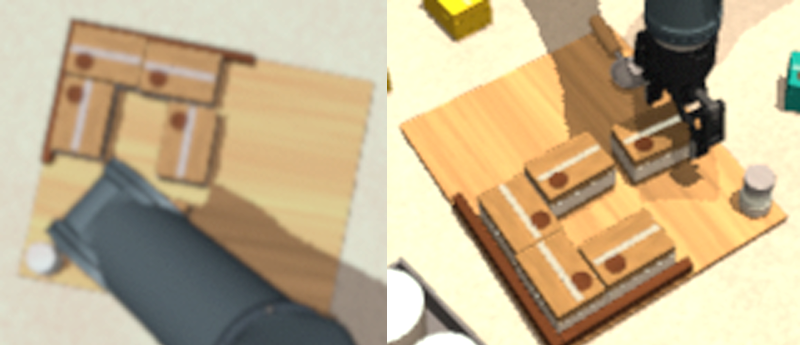

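The left half shows the crosswise carton snug and square against set_back, seam near (142,62). The fingers straddle loose_b's front end at about (690,120) in the right half. Grip and lift.

>>> {"op": "send_rows", "data": {"rows": [[[0, 0, 0, 0], [0, 0, 0, 0], [0, 0, 0, 0], [0, 0, 0, 0], [0, 0, 0, 0], [0, 0, 0, 0], [0, 0, 0, 0], [0, 0, -0.3, 0], [0, 0, -0.6, 0], [0, 0, -0.6, 0]]], "gripper": 1}}

```text
time: 22.05
eef_pos: [0.4844, 0.1073, 0.0369]
tool_rot: [0.116, 0.993, 0.0, 0.0]
ft_force: [0.0, 0.4, -1.4]
opening: 0.055
gripper_force: 63.4
```

```bash
python3 - <<'E'
from look import *
Z=lambda l:np.array(l)/2.764-.4+[225,107]
print("left R edge",w2b(ray("top",Z([[113,85],[101,157]]),.062)).round(1).tolist(),"right L edge",w2b(ray("top",Z([[170,102],[159,178]]),.062)).round(1).tolist())
i=bot.get_image("top");g=cv2.cvtColor(i,cv2.COLOR_BGR2HSV);p=bot.camera_params("top")
for x in (0,15,30,45,60):
  ys=np.arange(6,108,3.);W=np.array([[*b2w((x,y)),.062] for y in ys])@np.array(p["R"]).T+p["t"]
  u=(W[:,0]/W[:,2]*p["fx"]+p["cx"]).astype(np.float32)[None];v=(W[:,1]/W[:,2]*p["fy"]+p["cy"]).astype(np.float32)[None]
  print(x,cv2.remap(i[:,:,1],u,v,cv2.INTER_LINEAR)[0].tolist())
print(ys.astype(int).tolist())
go(*b2w((-40,54)),.036,169.6);print(w2b(bot.state()["eef_pos"][:2]))
E
```

```text
left R edge [[78.7, 87.1], [-2.8, 83.6]] right L edge [[72.2, 21.3], [-13.2, 16.2]]
0 [107, 107, 108, 110, 112, 117, 126, 133, 136, 135, 136, 136, 136, 135, 133, 129, 124, 118, 112, 106, 98, 82, 71, 69, 65, 61, 68, 85, 100, 104, 101, 100, 101, 104]
15 [109, 109, 109, 110, 112, 119, 130, 139, 143, 143, 144, 143, 143, 143, 144, 144, 143, 144, 144, 144, 142, 129, 106, 87, 73, 61, 67, 89, 104, 109, 107, 106, 106, 107]
30 [110, 109, 108, 108, 109, 113, 120, 126, 128, 128, 129, 128, 129, 129, 129, 129, 129, 129, 130, 129, 127, 117, 96, 78, 67, 59, 66, 86, 102, 108, 107, 105, 106, 108]
45 [74, 76, 84, 95, 105, 112, 121, 128, 132, 132, 132, 132, 131, 131, 131, 131, 132, 131, 131, 131, 124, 105, 85, 75, 64, 56, 65, 89, 103, 107, 107, 106, 106, 108]
60 [65, 63, 69, 82, 98, 112, 124, 133, 136, 136, 136, 136, 136, 135, 135, 135, 136, 135, 136, 135, 134, 124, 103, 83, 69, 60, 69, 90, 104, 108, 109, 109, 110, 112]
[6, 9, 12, 15, 18, 21, 24, 27, 30, 33, 36, 39, 42, 45, 48, 51, 54, 57, 60, 63, 66, 69, 72, 75, 78, 81, 84, 87, 90, 93, 96, 99, 102, 105]
t 22.1 at [0.4843 0.1073 0.0368] yaw 166.6 open 0.0548 F [ 0.2  0.7 -1.2] -> rows [-5.96  4.82  0.08] turn -3.0
[-102.03008192    9.00251325]
```

Slot edges measure y≈22 and 86 and are square, so the centre is 54 as expected. Next are the mouth waypoint and the slide.

```bash
python3 - <<'E'
from look import *
go(*b2w((-92,54)),.036,169.6);go(*b2w((-27,54)),.036,169.6)
E
```

```text
t 22.1 at [0.4843 0.1073 0.0368] yaw 166.6 open 0.0548 F [ 0.2  0.7 -1.2] -> rows [-0.77  4.55  0.08] turn -3.0
t 22.1 at [0.4843 0.1073 0.0368] yaw 166.6 open 0.0548 F [ 0.2  0.7 -1.2] -> rows [-7.26  4.88  0.08] turn -3.0
```

>>> {"op": "send_rows", "data": {"rows": [[[-0.1, 0.5, 0, 0], [-0.2, 1.3, 0, -1], [-0.4, 2.2, 0, -2], [-0.5, 3.1, 0, -3], [-0.7, 3.9, 0, -3], [-0.8, 4.4, 0, -3], [-0.8, 4.55, 0, -3], [-0.8, 4.55, 0, -3], [-0.8, 4.55, 0, -3], [-0.8, 4.55, 0, -3]]]}}

```text
time: 23.35
eef_pos: [0.5025, 0.1495, 0.0368]
tool_rot: [0.091, 0.996, -0.0, -0.0]
ft_force: [-0.5, 0.6, -1.9]
opening: 0.0548
gripper_force: 63.4
```

```bash
python3 - <<'E'
from look import *
print(w2b(bot.state()["eef_pos"][:2]))
go(*b2w((-27,54)),.036,169.6)
i=bot.get_image("scene");p=bot.camera_params("scene");cv2.imwrite("pics/s6.png",i)
# board-y profile of carton top at x=-40 (z .068) in the scene view
for x in (-55,-40):
  ys=np.arange(10,100,3.);W=np.array([[*b2w((x,y)),.068] for y in ys])@np.array(p["R"]).T+p["t"]
  u=(W[:,0]/W[:,2]*p["fx"]+p["cx"]).astype(np.float32)[None];v=(W[:,1]/W[:,2]*p["fy"]+p["cy"]).astype(np.float32)[None]
  print(x,cv2.remap(i,u,v,cv2.INTER_LINEAR)[0].tolist())
E
```

```text
[-91.68500529  53.82975879]
t 23.35 at [0.5025 0.1495 0.0368] yaw 169.6 open 0.0548 F [-0.5  0.6 -1.9] -> rows [-6.47  0.02  0.08] turn 0.0
-55 [[50, 82, 114], [44, 72, 100], [41, 70, 97], [38, 64, 89], [38, 62, 85], [35, 60, 82], [31, 54, 75], [28, 48, 68], [28, 48, 66], [26, 46, 65], [26, 46, 64], [29, 49, 67], [34, 54, 73], [71, 89, 100], [117, 134, 140], [119, 137, 143], [66, 88, 107], [44, 75, 107], [47, 81, 119], [48, 83, 121], [55, 94, 133], [59, 101, 140], [61, 105, 145], [59, 102, 141], [50, 86, 119], [36, 63, 88], [52, 72, 92], [79, 95, 109], [88, 103, 116], [87, 101, 115]]
-40 [[47, 80, 109], [47, 79, 108], [46, 79, 107], [47, 79, 108], [47, 79, 108], [44, 75, 103], [37, 66, 90], [43, 75, 104], [47, 81, 111], [47, 82, 113], [51, 90, 125], [63, 110, 151], [73, 123, 168], [90, 130, 166], [127, 156, 173], [115, 138, 153], [63, 84, 113], [26, 48, 87], [28, 48, 86], [25, 46, 84], [25, 46, 82], [26, 48, 83], [40, 70, 105], [53, 93, 131], [48, 84, 118], [36, 62, 85], [40, 63, 84], [72, 88, 103], [86, 101, 114], [88, 102, 115]]
```

Band centre is at y≈53-54 and the edges at ≈27 and 84, so the carton is centred. Slide in, lower.

>>> {"op": "send_rows", "data": {"rows": [[[-0.5, 0, 0, 0], [-1.3, 0, 0, 0], [-2.2, 0, 0, 0], [-3.2, 0, 0, 0], [-4.2, 0, 0, 0], [-5.2, 0, 0, 0], [-6, 0, 0, 0], [-6.4, 0, 0, 0], [-6.4, 0, 0.3, 0], [-6.4, 0, 0.5, 0]]]}}

```text
time: 24.65
eef_pos: [0.565, 0.1383, 0.0315]
tool_rot: [0.09, 0.996, -0.0, -0.0]
ft_force: [-2.6, -0.9, 6.4]
opening: 0.0553
gripper_force: 64.3
```

>>> {"op": "send_rows", "data": {"rows": [[[0, 0, 0, 0], [0, 0, -0.1, 0], [0, 0, -0.1, 0], [0, 0, -0.1, 0], [0, 0, -1, 0], [0, 0, -3, 0], [0, 0, -5, 0], [1, 0, -6, 0], [3, 0, -6, 0], [4, 0, -6, 0]]], "gripper": 0}}

```text
time: 25.9
eef_pos: [0.5247, 0.1457, 0.0922]
tool_rot: [0.09, 0.996, -0.0, -0.0]
ft_force: [1.0, -0.5, 0.3]
opening: 0.0853
gripper_force: 0.0
```

```bash
python3 - <<'E'
from look import *
print(w2b(bot.state()["eef_pos"][:2]))
go(*b2w((-70,54)),.024,169.6)
E
```

```text
[-69.17168947  54.10970911]
t 25.9 at [0.5247 0.1457 0.0922] yaw 169.7 open 0.0853 F [ 1.  -0.5  0.3] -> rows [ 0.08 -0.01  6.82] turn 0.1
```

>>> {"op": "send_rows", "data": {"rows": [[[0, 0, 0, 0], [0, 0, 0, 0], [0, 0, 0, 0], [0, 0, 0.5, 0], [0, 0, 2, 0], [0, 0, 4, 0], [0, 0, 5.5, 0], [0, 0, 6.4, 0], [0, 0, 6.8, 0], [0, 0, 6.8, 0]]], "gripper": 1}}

```text
time: 27.15
eef_pos: [0.5263, 0.1456, 0.0237]
tool_rot: [0.09, 0.996, 0.0, 0.0]
ft_force: [0.0, -0.6, 0.5]
opening: -0.0002
gripper_force: 0.0
```

>>> {"op": "send_rows", "data": {"rows": [[[-0.5, 0, 0, 0], [-1, 0, 0, 0], [-1.5, 0, 0, 0], [-2, 0, 0, 0], [-2.5, 0, 0, 0], [-3, 0, 0, 0], [-3.5, 0, 0, 0], [-4, 0, 0, 0], [-4.4, 0, 0, 0], [-4.6, 0, 0, 0]]]}}

```text
time: 28.4
eef_pos: [0.5717, 0.1371, 0.0237]
tool_rot: [0.09, 0.996, -0.0, 0.0]
ft_force: [-1.5, -0.3, 1.5]
opening: -0.0002
gripper_force: 0.9
```

>>> {"op": "send_rows", "data": {"rows": [[[-0.05, 0, 0, 0], [-0.1, 0, 0, 0], [-0.15, 0, 0, 0], [-0.2, 0, 0, 0], [-0.25, 0, 0, 0], [-0.3, 0, 0, 0], [-0.3, 0, 0, 0], [-0.3, 0, 0, 0], [-0.3, 0, 0, 0], [-0.3, 0, 0, 0]]]}}

```text
time: 29.65
eef_pos: [0.5746, 0.1367, 0.0238]
tool_rot: [0.09, 0.996, 0.0, 0.0]
ft_force: [-0.7, -0.0, -0.2]
opening: -0.0001
gripper_force: 0.0
```

```bash
cat > prof.py <<'E'
from look import *
s=bot.state();print(w2b(s["eef_pos"][:2]).round(1),s["ft_force"].round(1),s["time"])
# board-x profile (top surfaces) along the slot: seam with the crosswise cartons near x=81
for cam in("top","scene"):
  i=bot.get_image(cam)[:,:,1];p=bot.camera_params(cam)
  for y in (38,47,66,74):
    xs=np.arange(60,98,2.);W=np.array([[*b2w((x,y)),.062] for x in xs])@np.array(p["R"]).T+p["t"]
    u=(W[:,0]/W[:,2]*p["fx"]+p["cx"]).astype(np.float32)[None];v=(W[:,1]/W[:,2]*p["fy"]+p["cy"]).astype(np.float32)[None]
    print(cam,y,cv2.remap(i,u,v,cv2.INTER_LINEAR)[0].tolist())
E
python3 prof.py
```

```text
[-18.5  54.2] [-0.7 -0.  -0.2] 29.65
top 38 [97, 103, 107, 108, 110, 109, 106, 100, 92, 88, 88, 91, 89, 81, 70, 60, 57, 56, 56]
top 47 [91, 98, 102, 106, 110, 112, 111, 101, 92, 83, 88, 94, 99, 96, 89, 81, 73, 67, 67]
top 66 [73, 78, 82, 86, 90, 94, 97, 96, 91, 84, 81, 85, 95, 102, 107, 109, 108, 107, 107]
top 74 [84, 89, 91, 86, 81, 78, 80, 83, 87, 89, 91, 93, 97, 102, 107, 109, 108, 107, 106]
scene 38 [119, 118, 118, 118, 118, 117, 109, 81, 58, 78, 95, 91, 66, 53, 51, 53, 55, 56, 55]
scene 47 [126, 125, 123, 126, 127, 126, 115, 85, 68, 84, 110, 113, 95, 72, 60, 57, 56, 57, 55]
scene 66 [56, 60, 79, 104, 120, 122, 113, 83, 57, 54, 77, 101, 117, 120, 117, 118, 120, 116, 115]
scene 74 [79, 91, 106, 116, 118, 119, 108, 83, 60, 62, 83, 104, 115, 118, 118, 117, 115, 114, 113]
```

>>> {"op": "send_rows", "data": {"rows": [[[-0.05, 0, 0, 0], [-0.1, 0, 0, 0], [-0.15, 0, 0, 0], [-0.2, 0, 0, 0], [-0.25, 0, 0, 0], [-0.3, 0, 0, 0], [-0.3, 0, 0, 0], [-0.3, 0, 0, 0], [-0.3, 0, 0, 0], [-0.3, 0, 0, 0]]]}}

```text
time: 31.0
eef_pos: [0.5775, 0.1361, 0.0238]
tool_rot: [0.09, 0.996, 0.0, 0.0]
ft_force: [-1.2, 0.7, 0.5]
opening: 0.0004
gripper_force: 0.2
```

```bash
python3 prof.py
```

```text
[-15.5  54.2] [-1.2  0.7  0.5] 31.0
top 38 [78, 88, 96, 101, 105, 107, 108, 108, 105, 102, 99, 96, 91, 81, 69, 59, 55, 55, 55]
top 47 [73, 86, 93, 98, 98, 100, 103, 104, 104, 100, 100, 100, 101, 97, 89, 80, 73, 67, 67]
top 66 [66, 72, 79, 84, 88, 90, 93, 96, 96, 94, 90, 90, 94, 100, 105, 108, 108, 107, 107]
top 74 [67, 76, 85, 91, 91, 88, 84, 83, 83, 87, 90, 92, 93, 95, 98, 102, 105, 106, 106]
scene 38 [119, 119, 119, 119, 118, 118, 119, 115, 105, 99, 100, 92, 66, 54, 53, 54, 55, 55, 55]
scene 47 [126, 124, 123, 126, 126, 126, 125, 119, 105, 99, 111, 112, 95, 72, 60, 57, 56, 56, 55]
scene 66 [55, 54, 54, 64, 92, 113, 122, 119, 98, 71, 73, 98, 118, 120, 118, 119, 120, 117, 116]
scene 74 [69, 74, 87, 104, 118, 119, 119, 115, 96, 67, 62, 96, 115, 121, 118, 117, 116, 115, 114]
```

>>> {"op": "send_rows", "data": {"rows": [[[-0.03, 0, 0, 0], [-0.06, 0, 0, 0], [-0.1, 0, 0, 0], [-0.13, 0, 0, 0], [-0.15, 0, 0, 0], [-0.15, 0, 0, 0], [-0.15, 0, 0, 0], [-0.15, 0, 0, 0], [-0.15, 0, 0, 0], [-0.15, 0, 0, 0]]]}}

```text
time: 32.35
eef_pos: [0.579, 0.1358, 0.0238]
tool_rot: [0.09, 0.996, 0.0, 0.0]
ft_force: [-1.1, 0.7, 1.4]
opening: -0.0001
gripper_force: 1.1
```

```bash
python3 prof.py|grep -v top
```

```text
[-14.   54.2] [-1.1  0.7  1.4] 32.35
scene 38 [119, 119, 119, 119, 119, 119, 118, 117, 113, 104, 108, 110, 89, 64, 52, 52, 54, 54, 55]
scene 47 [126, 124, 123, 126, 126, 126, 125, 124, 116, 101, 103, 109, 103, 82, 70, 58, 57, 56, 56]
scene 66 [54, 54, 55, 59, 77, 103, 119, 122, 111, 90, 79, 98, 117, 120, 117, 118, 118, 115, 115]
scene 74 [65, 65, 79, 94, 108, 116, 119, 119, 113, 93, 77, 98, 114, 119, 119, 117, 116, 114, 113]
```

>>> {"op": "send_rows", "data": {"rows": [[[-0.03, 0, 0, 0], [-0.06, 0, 0, 0], [-0.1, 0, 0, 0], [-0.1, 0, 0, 0], [-0.1, 0, 0, 0], [-0.1, 0, 0, 0], [-0.1, 0, 0, 0], [-0.1, 0, 0, 0], [-0.1, 0, 0, 0], [-0.1, 0, 0, 0]]]}}

```text
time: 33.7
eef_pos: [0.5798, 0.1356, 0.0238]
tool_rot: [0.09, 0.996, -0.0, 0.0]
ft_force: [-1.6, 0.5, 0.7]
opening: -0.0
gripper_force: 1.1
```

```bash
python3 prof.py|grep -v top
```

```text
[-13.1  54.1] [-1.6  0.5  0.7] 33.7
scene 38 [119, 119, 119, 119, 119, 118, 118, 119, 118, 108, 101, 102, 97, 74, 54, 52, 53, 53, 55]
scene 47 [129, 125, 122, 125, 126, 126, 127, 126, 121, 109, 104, 111, 119, 102, 81, 56, 56, 57, 56]
scene 66 [55, 54, 55, 56, 64, 91, 114, 122, 121, 110, 94, 103, 119, 120, 117, 118, 117, 115, 116]
scene 74 [65, 66, 77, 91, 107, 116, 119, 118, 116, 102, 86, 100, 114, 120, 118, 117, 115, 114, 114]
```

>>> {"op": "send_rows", "data": {"rows": [[[-0.03, 0, 0, 0], [-0.06, 0, 0, 0], [-0.08, 0, 0, 0], [-0.08, 0, 0, 0], [-0.08, 0, 0, 0], [-0.08, 0, 0, 0], [-0.08, 0, 0, 0], [-0.08, 0, 0, 0], [-0.08, 0, 0, 0], [-0.08, 0, 0, 0]]]}}

```text
time: 35.05
eef_pos: [0.5805, 0.1355, 0.0237]
tool_rot: [0.09, 0.996, 0.0, -0.0]
ft_force: [-3.4, 1.3, 0.5]
opening: 0.0002
gripper_force: 1.6
```

>>> {"op": "send_rows", "data": {"rows": [[[0.5, 0, 0, 0], [1.5, 0, 0, 0], [2, 0, -0.5, 0], [2, 0, -3, 0], [2, 0, -6, 0], [2, 0, -9, 0], [2, 0, -12, 0], [2, 3, -14, 0], [2, 7, -15, 0], [2, 10, -15, 0]]]}}

```text
time: 36.3
eef_pos: [0.5795, 0.2396, 0.1755]
tool_rot: [0.09, 0.996, 0.001, 0.001]
ft_force: [0.3, -0.2, -0.0]
opening: 0.0002
gripper_force: 0.0
```

>>> {"op": "send_rows", "data": {"rows": [[[2, 0, -1, 0], [5, 0, -2, 0], [8, 0, -4, 0], [11, 0, -6, 0], [14, 0, -8, 0], [15, 0, -8, 0], [15, 0, -8, 0], [15, 0, -8, 0], [15, 0, -8, 0], [15, 0, -8, 0]]]}}

```text
time: 37.55
eef_pos: [0.4317, 0.2643, 0.2534]
tool_rot: [0.091, 0.996, -0.0, -0.0]
ft_force: [-0.7, 0.5, -0.3]
opening: 0.0001
gripper_force: 0.0
```

```bash
python3 prof.py; python3 -c "
from look import *
look('d9')"
```

```text
[-182.1  153.9] [-0.7  0.5 -0.3] 37.55
top 38 [110, 110, 110, 110, 110, 110, 110, 110, 109, 107, 105, 104, 102, 100, 91, 79, 67, 60, 55]
top 47 [118, 119, 120, 120, 120, 119, 119, 118, 117, 114, 108, 103, 101, 101, 100, 94, 86, 77, 72]
top 66 [57, 56, 56, 57, 59, 68, 80, 94, 102, 106, 104, 104, 105, 107, 109, 109, 109, 108, 108]
top 74 [80, 77, 77, 81, 87, 94, 101, 106, 109, 109, 107, 105, 106, 107, 109, 109, 109, 108, 107]
scene 38 [115, 115, 115, 114, 114, 114, 114, 114, 113, 105, 99, 106, 106, 82, 52, 49, 50, 52, 53]
scene 47 [124, 121, 117, 121, 122, 121, 121, 122, 119, 111, 105, 108, 115, 101, 83, 63, 57, 53, 52]
scene 66 [54, 53, 53, 55, 58, 78, 102, 117, 117, 110, 97, 102, 114, 116, 113, 114, 114, 112, 112]
scene 74 [61, 60, 67, 74, 82, 101, 113, 116, 117, 110, 99, 101, 109, 116, 115, 113, 111, 110, 110]
```

View pics/d9.png

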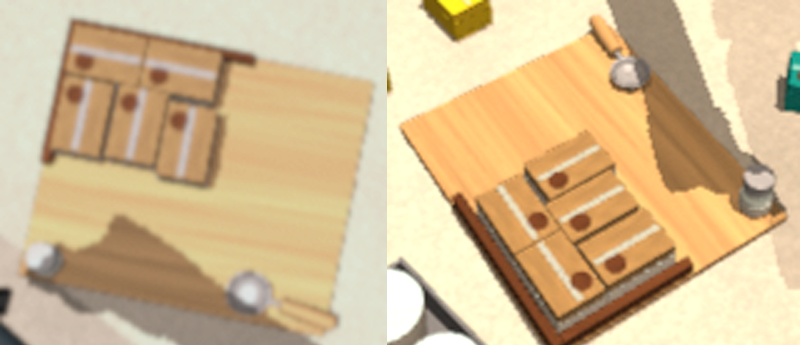

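The final view shows all five cartons flat and square with tight seams (back pair meeting at (145,62), middle carton at (130,125)). The jar and spoon have not moved and the arm is clear.

```bash
python3 -c "
from plant import bot
print(bot.close_job())"
```

```text
the job is handed in; nothing more can be done
None
```

I placed both loose cartons, one in the crosswise back place and one in the middle of the front row, square and snug against their neighbours, and handed the job in at about 38 s; no verdict came back.

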